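Put the brush box away in the dust case

TASK

Put the long wooden brush box, which lies half under the jar rack, away in the dust case on the painting table: slide the case's clear door open, lower the box (do not drop it) flat onto the floor of the bay, and slide the door fully shut over it. Do not knock over any paint jar.

Things in the scene. Friction and masses are not known exactly. Their poses are not given: they have to be found in the camera images.
- brush_box: Loose long wooden box, 200 long (x) x 56 wide (y) x 40 mm tall, about 0.35 kg, with a carrying handle on top. Origin: centre of its underside. It starts on the table part-way under the jar rack: the handle is under the rack's board and only 60 to 75 mm at its -x end, towards the robot, stick out; from above the handle is within reach only once the box is drawn out.
- box_handle (a point): Centre of the brush box's handle bar, 63 mm above the box's underside and over its middle. The bar runs along the box's x, 50 long, 12 wide (y), 12 mm tall, on two posts; 17 mm free below it.
- dust_case: Low wooden case fixed to the table: 254 (x) x 236 (y) x 84 mm tall, aluminium track lips at its two x ends reach 96 mm. Its +y half is an open-topped bay, its -y half a closed compartment with a solid top. A clear door slides along y on its top. Origin: centre of its underside.
- case_bay (a point): Centre of the bay's inner floor, 6 mm above the table; axes as the dust case. The bay is 230 (x) x 88 (y) mm inside and its rim is 78 mm above this floor, so the brush box fits with its length along x, either way round, with its handle under the door.
- case_door (a joint): Sliding door on top of the dust case, in m: 0 = shut over the bay, 0.112 = fully open (slid towards the case's -y, over the closed compartment). Starts shut or slightly ajar. The door is a framed clear pane 236 x 112 mm, underside 85 mm above the table; it moves with about 1.5 N and stays where it is left.
- door_grip (a point): Centre of the door's handle bar, 122 mm above the table; it moves with the door. The bar runs along the case's x, 90 long, 12 wide (y), 14 mm tall, 22 mm free below it.
- jar_rack: Low plywood bench-shelf fixed to the table, open in front (-x, towards the robot) and behind: 170 deep (x) x 180 wide (y); board underside at 80 mm, top at 92 mm; 10 mm side panels. Origin: on the table under its centre.
- jar_a: Paint jar with a white cap, 85 mm tall, 54 mm across, stands on the jar rack; a bystander. Origin: centre of its underside.
- jar_b: Paint jar with a white cap, 85 mm tall, 54 mm across, stands on the jar rack; a bystander. Origin: centre of its underside.
- jar_c: Paint jar with a white cap, 85 mm tall, 54 mm across, on the table; a bystander. Origin: centre of its underside.
- jar_d: Paint jar with a white cap, 95 mm tall, 60 mm across, on the table; a bystander. Origin: centre of its underside.
- jar_e: Paint jar with a white cap, 85 mm tall, 54 mm across, on the table; a bystander. Origin: centre of its underside.
Not all that is in view belongs to the job. Several things have the shape of the brush_box; the one meant has the colours described above.

How it is judged:
On the way, in this order (a step that is already met when the one before it is completed fails the run):
1. the door has been slid open (at least 85 mm) (value of joint case_door above 0.085 m), for 0.1 s.
2. the brush box lies flat on the floor of the bay (x of brush_box in the frame of case_bay between -0.03 and 0.03 m and y of brush_box in the frame of case_bay between -0.03 and 0.03 m and z of brush_box in the frame of case_bay below 0.006 m and angle between brush_box's own z axis and vertical below 0.08 rad), for 0.2 s.
At the end, for the whole second after the job is handed in: The brush box rests flat (within 0.08 rad, underside within 6 mm of the floor) in the bay, within 30 mm of its centre in x and y, still, and the door is shut to within 6 mm (all of step 2 and value of joint case_door below 0.006 m and linear speed of brush_box below 0.02 m/s); the robot touches nothing.
It fails at once if a paint jar is knocked over (leans more than 0.6 rad) (angle between any of jar_a, jar_b, jar_c, jar_d, jar_e's own z axis and vertical above 0.6 rad).
It fails at once if the brush box is dropped into the bay (faster than 0.6 m/s inside it) (horizontal distance between brush_box and case_bay below 0.06 m and z of brush_box in the frame of case_bay below 0.07 m and linear speed of brush_box above 0.6 m/s).
It also fails if it takes over 64 s, if anything falls off the work surface, if the arm or the gripper's body presses on something with over 40 N, if the wrist force passes 120 N, or if a joint passes its speed limit or range.

ROBOT

A 7-joint arm with a two-finger parallel gripper is mounted at the origin on the work surface. World frame = base frame: x ahead of the robot, y to its left, z up, the work surface at z = 0. Lengths are in m, angles in rad, forces in N, time in s.
With the tool pointing down it reaches from about 0.425 to 0.875 m from the base axis. Payload 4.7 kg.
Tool frame: the origin (TCP) lies between the finger pads; the fingertips stand 14 mm ahead of it and the grasp point (between the pads) lies 5 mm behind it; z points along the fingers, y is the line along which they close (so a half turn about z gives the same grasp; the last joint's range is limited). The gripper opens to 87 mm and grips with 3 to 60 N. Pads are 19 mm wide; open, the fingers measure 117 mm over their backs; the gripper's body (75 mm by 190 mm) begins 51 mm behind the grasp point.
Start: joints at [-1.144, 0.321, -0.07, 1.45, 0.023, 1.371, -0.057], TCP at [0.261, 0.595, 0.237] pointing down, gripper open.
Joint ranges: [-2.86, 2.86], [-0.3, 2.09], [-1.38, 1.24], [0.06, 2.45], [-1.56, 4.7], [0.09, 2.05], [-2.69, 2.69]. Speed limits (rad/s): [2.57, 2.57, 3.14, 3.14, 3.14, 3.14, 3.14].

INTERFACE

Orientations are given as a rotation vector (axis times angle).
In Python, from bench import ctrl gives the robot as it stands.
- The arm moves only by the shell command python3 -m inch 'ROWS' [OPENING] [FORCE]. ROWS is JSON, a list of rows, each a list of 6 numbers: the shift along the world's x, y, z in mm, then the turn, a rotation vector about the world's x, y, z in degrees. In form: [[tx, ty, tz, rx, ry, rz], ...]. A call has 1 to 20 rows; each row is the pose to reach, as a shift and turn from the pose commanded when the call began; what a row does not reach only later rows make up. A row lasts 1/8 s, in which the tool goes at most 62.5 mm and 10.7 degrees, less where a joint would pass 70% of its speed; a pose out of reach is approached as far as the arm can. A call with a gripper value outside its range is refused whole. OPENING is the finger opening in mm, from 0 to 87, set as the call begins (- or left out, the last holds). The fingers move at their own pace and stop on an object; FORCE is the grip in N (left out, the last holds). Time passes only in rows, so rows that repeat a pose let the fingers close. It gives the time, the measured TCP pose, the force, the opening and the grip force at its end, in the units of the state.
- ctrl.get_state(): the state, without advancing time (a new reading comes with each control period).
- ctrl.get_image(name): name is "scene" or "top" or "wrist"; returns (picture, depth): 420x560x3 uint8, red, green, blue; 420x560 float32, m along the optical axis (not along the pixel's ray), 0 where there is no reading.
- ctrl.camera_params(name): a dict with "mtx" (3x3 intrinsics, pixels), "T" (4x4, takes a point from camera to world coordinates). Camera axes: x right, y down, z forward; pixel columns grow to the right and rows downward; lengths in m; the calibration is good to about 2 mm. A picture is of the moment at which its call begins: read the wrist's pose just before it. camera_params takes no time and is no camera call; for the wrist camera it gives the pose at the moment of the call.
- ctrl.close_job(): hands the job in; it is judged then, once.
The state is a dict: "time": time; "joint_positions": joint angles; "qd": joint speeds; "joint_torque": joint torques, N m; "position": TCP position; "tool_rot": TCP orientation; "ft_force": force on the tool from outside, world axes, zero at the start; "torque": the same for the moment, N m; "grip_width": opening from 0.0 (shut) to 1.0 (fully open); "grip_force": force on a finger pad.
Only numpy, scipy, OpenCV 4.12 (cv2) and the standard library are available. Lean on these libraries where they do the work, as an engineer would, in place of code of your own. Each camera call takes 0.05 s, during which the arm holds its last target. There are 200 camera calls.

## Working session

There is one attempt and no reset: what is moved stays moved. The work goes in short steps, Python scripts to look and compute and a shell command to move; the robot and the scene stay as the last step left them, time stands still between calls to the robot, and variables do not carry over. Pictures are saved under pics/ and viewed, at most 10 in all, crops included, and the job is handed in when it is done.

```bash
ls; mkdir -p pics; cat > h.py <<'E'
import numpy as np, cv2
from bench import ctrl
def shot(n,f):
    P=ctrl.camera_params(n); im,d=ctrl.get_image(n)
    cv2.imwrite('pics/'+f+'.png',im[:,:,::-1]); np.savez('pics/'+f,im=im,d=d,K=P['mtx'],T=P['T']); return im,d,P
def load(f): return np.load('pics/'+f+'.npz')
def world(f):
    z=load(f); d=z['d']; v,u=np.mgrid[:d.shape[0],:d.shape[1]]
    K=z['K']; p=np.stack([(u-K[0,2])/K[0,0]*d,(v-K[1,2])/K[1,1]*d,d,np.ones_like(d)],-1)
    return (p@z['T'].T)[...,:3]
E
python3 - <<'E'
from h import *
a=shot('top','top0')[0]; b=shot('scene','scene0')[0]
s=ctrl.get_state(); print(s['time'],s['position'],s['tool_rot'])
E
```

```text
pics
0.1 [0.26062663 0.59493929 0.23556791] [-6.43752647e-01 -3.07464381e+00  2.72460489e-03]
```

View pics/top0.png

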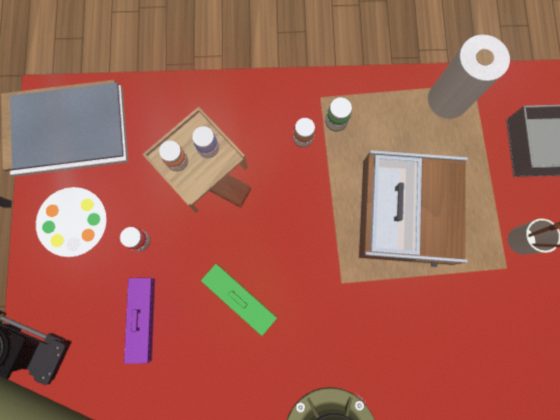

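View pics/scene0.png

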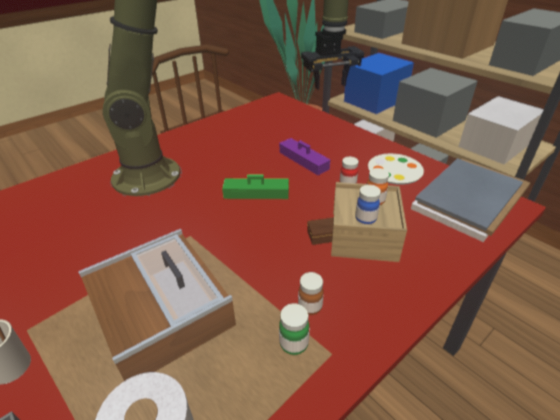

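Top view: the look-alikes are the green box (238,300), the purple box (137,320) and the brown wooden box poking out of the rack (232,190). I choose the brown one. The case is at (415,207), with its door handle at (399,202) and the bay on the left (+y).

```bash
python3 - <<'E'
from h import *
w=world('top0'); im=load('top0')['im']
cv2.imwrite('pics/crop1.png',cv2.resize(im[95:280,130:480,::-1],None,fx=2.2,fy=2.2,interpolation=cv2.INTER_CUBIC))
def pr(n,u,v): print(n,np.round(w[v,u],3))
for n,u,v in [('box',232,190),('box',240,192),('boardc',195,180),('handle',399,202),('solid',445,207),('jarA',172,150),('jarB',204,136),('jarE',131,238),('jarC',305,127),('jarD',340,107),('table',300,250),('pane',383,210)]: pr(n,u,v)
def rect(n,m):
    p=w[m][:,:2].astype(np.float32); r=cv2.minAreaRect(p*1000); print(n,m.sum(),np.round(r[0],1),np.round(r[1],1),round(r[2],1), np.round(cv2.boxPoints(r)).tolist(),'z',np.round(np.median(w[m][:,2]),3))
Z=w[...,2]; U,V=np.meshgrid(range(560),range(420))
def win(a,b,c,d): return (U>a)&(U<b)&(V>c)&(V<d)
rect('boxtop',win(205,255,165,210)&(abs(Z-.040)<.006))
rect('board',win(135,250,100,215)&(abs(Z-.092)<.006))
rect('solid',win(360,475,140,270)&(abs(Z-.084)<.005)&(U>425))
rect('case',win(360,475,140,270)&(abs(Z-.093)<.013))
rect('lips',win(360,475,140,270)&(Z>.089)&(Z<.102))
rect('handle',win(360,475,140,270)&(Z>.12)&(Z<.138))
for n,a in [('A',(155,188,135,165)),('B',(190,222,122,150)),('E',(115,150,225,252)),('C',(290,320,115,142)),('D',(325,355,95,125))]:
    m=win(*a); zt=np.percentile(Z[m],98); rect(n,m&(Z>zt-.004))
E
```

```text
box [0.598 0.222 0.039]
box [0.591 0.202 0.042]
boardc [0.612 0.306 0.095]
handle [ 0.537 -0.172  0.129]
solid [ 0.529 -0.293  0.088]
jarA [0.661 0.344 0.179]
jarB [0.692 0.271 0.18 ]
jarE [0.477 0.46  0.085]
jarC [0.743 0.034 0.082]
jarD [ 0.787 -0.053  0.097]
table [0.445 0.054 0.001]
pane [ 0.525 -0.142  0.094]
boxtop 652 [604.6 225.4] [83.9 56.4] 60.5 [[559.0, 203.0], [608.0, 175.0], [650.0, 248.0], [601.0, 276.0]] z 0.041
board 3284 [671.8 306.2] [168.2 179.4] 40.8 [[550.0, 319.0], [667.0, 183.0], [794.0, 293.0], [677.0, 429.0]] z 0.093
solid 3746 [ 525.9 -295.6] [ 98.  251.5] 84.9 [[396.0, -333.0], [647.0, -355.0], [655.0, -258.0], [405.0, -236.0]] z 0.085
case 10053 [ 536.  -224.4] [238.3 255.8] 84.0 [[396.0, -329.0], [651.0, -356.0], [676.0, -119.0], [421.0, -92.0]] z 0.089
lips 4850 [ 536.1 -224.4] [238.3 255.7] 84.0 [[396.0, -329.0], [651.0, -356.0], [676.0, -119.0], [421.0, -92.0]] z 0.093
handle 225 [ 540.1 -175.9] [13.1 89. ] 85.0 [[495.0, -178.0], [584.0, -186.0], [585.0, -173.0], [496.0, -165.0]] z 0.129
A 244 [499.9 250.7] [425.4  46.5] 31.3 [[306.0, 160.0], [330.0, 120.0], [694.0, 342.0], [669.0, 381.0]] z 0.179
B 218 [525. 196.] [416.7  45.5] 25.1 [[327.0, 128.0], [346.0, 87.0], [723.0, 264.0], [704.0, 305.0]] z 0.179
E 216 [420.8 297.9] [395.9  46.9] 69.8 [[330.0, 120.0], [374.0, 104.0], [511.0, 476.0], [467.0, 492.0]] z 0.087
C 180 [548.4  77.5] [ 44.2 444.3] 77.5 [[327.0, 104.0], [761.0, 8.0], [770.0, 51.0], [336.0, 147.0]] z 0.087
D 156 [566.9  17.2] [ 49.2 513.7] 71.9 [[315.0, 73.0], [803.0, -86.0], [819.0, -39.0], [330.0, 120.0]] z 0.098
```

View pics/crop1.png

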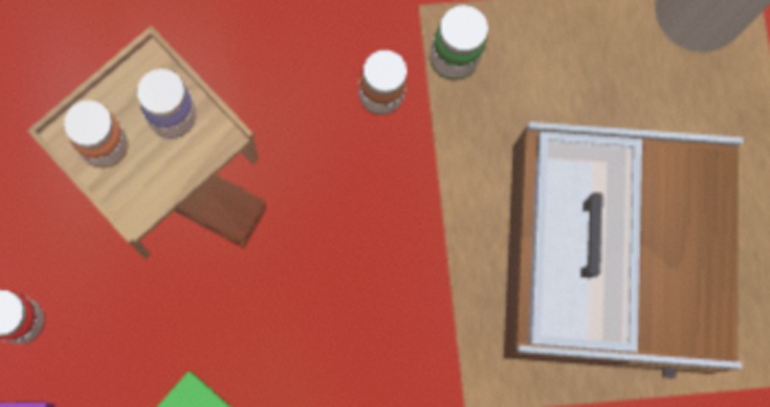

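The crop confirms the brown box under the rack. It measures 56 mm wide, its top is at z = 0.041, and its visible end is near (0.584, 0.189) with a yaw of about 60°. The case centre is (0.536, -0.224) with a yaw of about -5.5°, and the door bar is at (0.540, -0.176) with its top at 0.129. I'll go above the door bar first.

```bash
python3 -m inch '[[280,-770,-20,0,0,18],[280,-770,-20,0,0,18],[280,-770,-20,0,0,18],[280,-770,-20,0,0,18],[280,-770,-20,0,0,18],[280,-770,-20,0,0,18],[280,-770,-20,0,0,18],[280,-770,-20,0,0,18],[280,-770,-20,0,0,18],[280,-770,-20,0,0,18],[280,-770,-20,0,0,18],[280,-770,-20,0,0,18],[280,-770,-20,0,0,18],[280,-770,-20,0,0,18],[280,-770,-20,0,0,18],[280,-770,-20,0,0,18],[280,-770,-20,0,0,18]]' 45 20
python3 - <<'E'
from h import *
from scipy.spatial.transform import Rotation as R
s=ctrl.get_state(); print(s['position'],R.from_rotvec(s['tool_rot']).as_matrix().round(3).tolist())
shot('wrist','w1'); w=world('w1'); m=(w[...,2]>.118)&(w[...,2]<.137)
p=w[m][:,:2].astype(np.float32)*1000; print(m.sum(),cv2.minAreaRect(p),np.median(w[m][:,2]))
E
```

```text
time: 2.22
position: [0.5409, -0.1727, 0.2167]
tool_rot: [0.15, 3.138, 0.002]
ft_force: [-0.8, -0.2, -0.5]
grip_width: 0.517
grip_force: 0.0
[ 0.5408541  -0.17269405  0.21667185] [[-0.995, 0.096, 0.0], [0.096, 0.995, 0.001], [-0.0, 0.001, -1.0]]
1470 ((539.3301391601562, -175.1559600830078), (11.909200668334961, 89.0467758178711), 83.95561981201172) 0.1287252218217325
```

```bash
python3 -m inch '[[-1,-2,-50,0,0,0],[-1,-2,-80,0,0,0],[-1,-2,-98,0,0,0],[-1,-2,-98,0,0,0]]' 45 20
python3 -m inch '[[0,0,0,0,0,0],[0,0,0,0,0,0],[0,0,0,0,0,0],[0,0,0,0,0,0]]' 0 20
python3 -m inch '[[-2,-20,0,0,0,0],[-4,-45,0,0,0,0],[-7,-70,0,0,0,0],[-9,-90,0,0,0,0],[-10,-99,0,0,0,0],[-10,-99,0,0,0,0]]'
```

```text
time: 2.78
position: [0.5392, -0.1759, 0.1178]
tool_rot: [-0.154, -3.136, -0.001]
ft_force: [-0.3, 0.3, 0.4]
grip_width: 0.514
grip_force: 0.0
time: 3.28
position: [0.54, -0.1766, 0.119]
tool_rot: [0.155, 3.137, 0.001]
ft_force: [0.1, 0.3, 0.7]
grip_width: 0.148
grip_force: 0.6
time: 4.03
position: [0.5297, -0.273, 0.1189]
tool_rot: [-0.154, -3.136, -0.008]
ft_force: [-3.8, 6.4, 6.7]
grip_width: 0.134
grip_force: 20.0
```

```bash
python3 -m inch '[[0,-4,0,0,0,0],[-1,-8,0,0,0,0],[-1,-8,0,0,0,0]]'
```

```text
time: 4.4
position: [0.5297, -0.2731, 0.1188]
tool_rot: [-0.146, -3.134, -0.025]
ft_force: [-5.6, 19.2, 14.1]
grip_width: 0.137
grip_force: 19.9
```

Hard stop reached, so the door is fully open and had started about 15 mm ajar. I'll release it, rise and measure the bay.

```bash
python3 -m inch '[[1,8,0,0,0,0],[1,8,0,0,0,0],[1,8,0,0,0,0],[1,8,0,0,0,0]]' 40
python3 -m inch '[[0,0,40,0,0,0],[0,10,100,0,0,0],[10,60,150,0,0,0],[10,115,160,0,0,0],[10,115,160,0,0,0],[10,115,160,0,0,0]]' 80
python3 - <<'E'
from h import *
shot('wrist','w2'); w=world('w2'); Z=w[...,2]
for n,lo,hi in [('handle',.12,.137),('floor',.0035,.009),('rim/lip',.075,.1)]:
    m=(Z>lo)&(Z<hi); 
    k,l,st,c=cv2.connectedComponentsWithStats(m.astype(np.uint8))
    for i in range(1,k):
        if st[i,4]>300:
            q=w[l==i]; print(n,st[i],cv2.minAreaRect(q[:,:2].astype(np.float32)*1000),np.median(q[:,2]))
E
```

```text
time: 4.9
position: [0.5295, -0.2765, 0.1185]
tool_rot: [-0.157, -3.138, 0.001]
ft_force: [0.9, -0.1, -0.3]
grip_width: 0.441
grip_force: 0.0
time: 5.65
position: [0.5396, -0.1613, 0.2784]
tool_rot: [-0.155, -3.138, 0.001]
ft_force: [-0.5, -0.6, 0.1]
grip_width: 0.912
grip_force: 0.0
handle [ 166  156   21   84 1113] ((529.21044921875, -272.3297424316406), (12.77283000946045, 89.16625213623047), 84.10523986816406) 0.12860058986237538
floor [  241    94    76   161 11175] ((541.406982421875, -167.41770935058594), (100.46076965332031, 230.90963745117188), 83.91410064697266) 0.0068006977742869346
rim/lip [  108    72   231   207 23412] ((529.4608154296875, -222.5047149658203), (236.8949432373047, 243.40174865722656), 83.85185241699219) 0.09017558091063765
rim/lip [  0 127  13  48 386] ((465.0118103027344, -478.5316162109375), (13.631537437438965, 56.50726318359375), 68.8505630493164) 0.08120146793671604
```

View pics/w2.png

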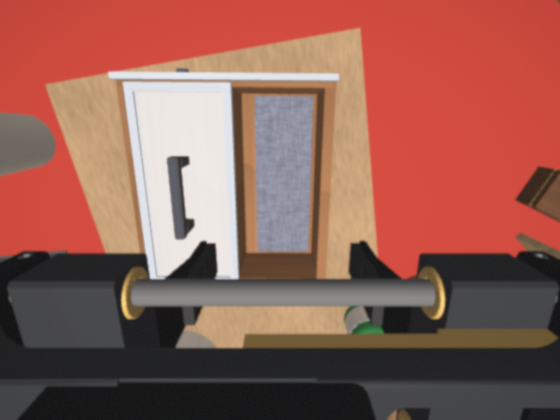

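The view shows the door open over the closed compartment (handle at (180,198)) and the bay clear (grey floor at (283,175)). I put the bay centre at about (0.5415, -0.162). Next I go to the box's free end.

```bash
python3 -m inch '[[0,60,0,0,0,-10],[20,120,0,0,0,-20],[20,180,0,0,0,-30],[25,220,0,0,0,-40],[25,240,0,0,0,-50],[25,260,0,0,0,-60],[25,280,0,0,0,-70],[25,290,0,0,0,-80],[25,290,0,0,0,-90],[25,290,0,0,0,-100],[25,290,0,0,0,-110],[25,290,0,0,0,-114.5],[25,290,0,0,0,-114.5],[25,290,0,0,0,-114.5]]' 87
python3 - <<'E'
from h import *
s=ctrl.get_state(); print(s['joint_positions'].round(2) if hasattr(s['joint_positions'],'round') else s['joint_positions'])
shot('wrist','w3'); w=world('w3'); Z=w[...,2]
m=(Z>.036)&(Z<.045)
k,l,st,c=cv2.connectedComponentsWithStats(m.astype(np.uint8))
for i in range(1,k):
    if st[i,4]>400:
        q=w[l==i]; r=cv2.minAreaRect(q[:,:2].astype(np.float32)*1000); print(st[i],r,np.median(q[:,2]),cv2.boxPoints(r).round().tolist())
E
```

```text
time: 7.45
position: [0.565, 0.1282, 0.2781]
tool_rot: [2.723, 1.566, -0.001]
ft_force: [0.3, -0.1, -0.8]
grip_width: 1.003
grip_force: 0.0
[-0.78  0.16  0.58  1.59 -0.09  1.42 -0.72]
[  0  12  23  51 614] ((375.50543212890625, 434.0987243652344), (53.98908233642578, 25.94729232788086), 44.67115783691406) 0.03984069566916429 [[347.0, 424.0], [365.0, 406.0], [404.0, 444.0], [386.0, 462.0]]
[ 246   67   47   68 2662] ((601.7898559570312, 224.260986328125), (77.33576202392578, 55.96439743041992), 59.67599868774414) 0.040077953427922614 [[558.0, 205.0], [606.0, 177.0], [645.0, 244.0], [597.0, 272.0]]
[  81  141   49  112 4032] ((340.46343994140625, 226.28094482421875), (159.0725860595703, 57.36902618408203), 47.18751907348633) 0.04006769309517308 [[265.0, 187.0], [307.0, 148.0], [416.0, 265.0], [373.0, 304.0]]
```

View pics/w3.png

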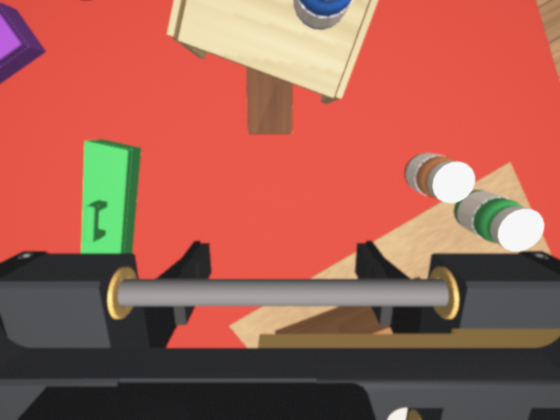

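The brown box's end shows at (270,133), and the rack's near corner at (340,98). In world coordinates the end is (0.582, 0.191) with a yaw of 59.7°. I'll tilt 30° so the gripper body leans away from the rack, then approach along the fingers.

```bash
python3 -m inch '[[2,10,-40,9,-5,0],[3,20,-90,17,-10,0],[5,35,-140,26,-15,0],[7,46,-180,26,-15,0],[7,46,-187,26,-15,0],[7,46,-187,26,-15,0],[7,46,-187,26,-15,0]]' 87
python3 -c "
from scipy.spatial.transform import Rotation as R
from bench import ctrl
s=ctrl.get_state(); print(R.from_rotvec(s['tool_rot']).as_matrix().round(3).tolist(), ctrl.camera_params('wrist')['T'][:3,3])"
```

```text
time: 8.38
position: [0.5739, 0.1757, 0.0943]
tool_rot: [-2.432, -1.402, -0.657]
ft_force: [-0.8, -0.2, -0.4]
grip_width: 0.995
grip_force: 0.0
[[0.433, 0.865, 0.253], [0.748, -0.502, 0.434], [0.503, 0.002, -0.865]] [0.57048037 0.17029801 0.26170882]
```

```bash
python3 -m inch '[[9,15,-30,0,0,0],[14,25,-50,0,0,0],[19,34,-68,0,0,0],[19,34,-68,0,0,0]]' 87
python3 -m inch '[[0,0,0,0,0,0],[0,0,0,0,0,0],[0,0,0,0,0,0],[0,0,0,0,0,0],[0,0,0,0,0,0]]' 40 25
```

```text
time: 8.88
position: [0.5911, 0.2105, 0.024]
tool_rot: [-2.431, -1.403, -0.651]
ft_force: [0.5, -0.2, 1.2]
grip_width: 1.0
grip_force: 0.0
time: 9.5
position: [0.5915, 0.209, 0.0242]
tool_rot: [-2.433, -1.399, -0.653]
ft_force: [-0.7, -1.9, 4.4]
grip_width: 0.637
grip_force: 25.0
```

```bash
python3 -m inch '[[-10,-17,0,0,0,0],[-20,-35,0,0,0,0],[-30,-52,0,0,0,0],[-40,-69,0,0,0,0],[-50,-86,0,0,0,0],[-60,-104,0,0,0,0],[-70,-121,0,0,0,0],[-80,-138,0,0,0,0],[-80,-138,0,0,0,0],[-80,-138,0,0,0,0]]'
python3 -m inch '[[0,0,0,0,0,0],[0,0,0,0,0,0],[0,0,0,0,0,0]]' 87
python3 -m inch '[[-12,-22,43,0,0,0],[-20,-35,100,-9,5,0],[0,0,160,-17,10,0],[10,10,200,-26,15,0],[10,10,200,-26,15,0],[10,10,200,-26,15,0]]' 50
python3 - <<'E'
from h import *
s=ctrl.get_state(); print(s['position'])
shot('wrist','w4'); w=world('w4'); Z=w[...,2]
for n,lo,hi in [('box',.036,.046),('bar',.058,.075)]:
  m=(Z>lo)&(Z<hi)
  k,l,st,c=cv2.connectedComponentsWithStats(m.astype(np.uint8))
  for i in range(1,k):
    if st[i,4]>200:
        q=w[l==i]; r=cv2.minAreaRect(q[:,:2].astype(np.float32)*1000); print(n,st[i],r,np.median(q[:,2]))
E
```

```text
time: 10.75
position: [0.5096, 0.0688, 0.0241]
tool_rot: [-2.434, -1.397, -0.651]
ft_force: [-10.1, -4.8, 18.3]
grip_width: 0.641
grip_force: 25.0
time: 11.12
position: [0.5098, 0.0709, 0.0227]
tool_rot: [-2.433, -1.4, -0.648]
ft_force: [0.2, -0.5, -0.4]
grip_width: 0.892
grip_force: 0.0
time: 11.88
position: [0.5226, 0.0852, 0.2252]
tool_rot: [2.716, 1.575, 0.005]
ft_force: [-0.0, -0.3, -0.5]
grip_width: 0.578
grip_force: 0.0
[0.52261393 0.08515119 0.22520967]
box [ 254   38   56  188 8929] ((550.391845703125, 137.7810821533203), (199.60897827148438, 56.055728912353516), 59.29712677001953) 0.040094908453053246
box [  53   86   58  177 7686] ((326.699951171875, 211.32315063476562), (199.32371520996094, 57.080074310302734), 47.25494384765625) 0.04004059464947768
box [452 107  32  52 292] ((729.2037963867188, 44.3699951171875), (54.293033599853516, 24.800968170166016), 57.86689758300781) 0.041344260753553824
box [512 157  40  52 364] ((773.4927368164062, -42.12870788574219), (59.947723388671875, 26.710994720458984), 47.37656784057617) 0.04104026066386357
bar [466 109  33  50 546] ((731.9819946289062, 41.76021194458008), (49.12523651123047, 28.328659057617188), 60.473175048828125) 0.06235305298869401
bar [275 116  12  51 586] ((550.6632080078125, 137.53770446777344), (49.46370315551758, 11.228448867797852), 60.08676528930664) 0.06885900275055995
bar [529 161  31  54 948] ((771.5205688476562, -47.27129364013672), (58.6097526550293, 27.86783218383789), 66.12147521972656) 0.06721769823388374
bar [ 55 163  19  48 810] ((327.00762939453125, 211.0095977783203), (49.94782638549805, 12.71435546875), 47.280616760253906) 0.0683929622503737
```

View pics/w4.png

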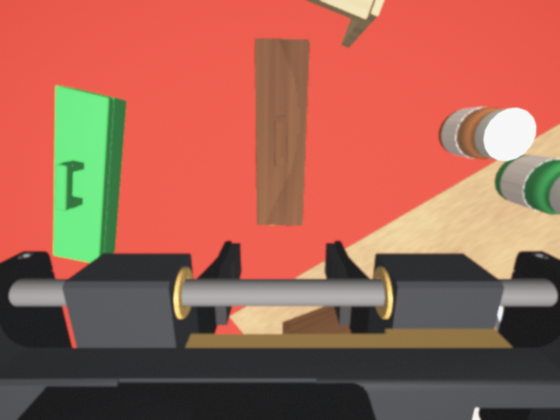

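The box is clear of the rack, with its wooden handle bar at (280,140). In world coordinates the bar is at (0.5505, 0.1377), top 0.069, yaw 59.5°. I'll grip the bar from above.

```bash
python3 -m inch '[[15,30,-40,0,0,0],[28,52,-90,0,0,0],[28,52,-125,0,0,0],[28,52,-150,0,0,0],[28,52,-164,0,0,0],[28,52,-164,0,0,0]]' 45
python3 -m inch '[[0,0,0,0,0,0],[0,0,0,0,0,0],[0,0,0,0,0,0],[0,0,0,0,0,0],[0,0,0,0,0,0]]' 0 40
python3 -m inch '[[0,0,10,0,0,0],[0,0,30,0,0,0],[0,0,60,0,0,0],[0,0,100,0,0,0],[0,0,140,0,0,0],[0,0,140,0,0,0]]'
```

```text
time: 12.68
position: [0.5474, 0.1316, 0.0582]
tool_rot: [-2.724, -1.564, 0.005]
ft_force: [-0.3, 0.5, -0.0]
grip_width: 0.515
grip_force: 0.0
time: 13.3
position: [0.5486, 0.1337, 0.0598]
tool_rot: [-2.722, -1.568, 0.0]
ft_force: [-1.9, -0.1, 1.5]
grip_width: 0.127
grip_force: 40.0
time: 14.05
position: [0.5509, 0.1336, 0.2031]
tool_rot: [2.722, 1.566, 0.011]
ft_force: [-0.2, -0.2, -3.4]
grip_width: 0.136
grip_force: 40.0
```

```bash
python3 -m inch '[[0,-30,10,0,0,-9],[-5,-70,10,0,0,-18],[-8,-110,10,0,0,-28],[-10,-150,10,0,0,-38],[-12,-190,10,0,0,-48],[-12,-230,10,0,0,-57],[-12,-265,10,0,0,-65],[-12,-285,10,0,0,-65.5],[-12,-295,10,0,0,-65.5],[-12,-295,10,0,0,-65.5],[-12,-295,10,0,0,-65.5]]'
python3 - <<'E'
from h import *
from scipy.spatial.transform import Rotation as R
s=ctrl.get_state(); print(s['position'],R.from_rotvec(s['tool_rot']).as_matrix().round(3).tolist())
shot('wrist','w5');shot('top','top5'); 
for f in ['w5','top5']:
  w=world(f); Z=w[...,2]
  for n,lo,hi in [('boxtop',.17,.21),('lips',.09,.1)]:
    m=(Z>lo)&(Z<hi)&(abs(w[...,0]-.54)<.18)&(abs(w[...,1]+.2)<.2)
    k,l,st,c=cv2.connectedComponentsWithStats(m.astype(np.uint8))
    for i in range(1,k):
      if st[i,4]>200:
        q=w[l==i]; r=cv2.minAreaRect(q[:,:2].astype(np.float32)*1000); print(f,n,st[i],r,np.median(q[:,2]))
E
```

```text
time: 15.42
position: [0.5371, -0.1598, 0.2093]
tool_rot: [-3.137, 0.15, 0.001]
ft_force: [-0.3, 0.3, -4.0]
grip_width: 0.131
grip_force: 40.0
[ 0.53708028 -0.15981002  0.20928998] [[0.995, -0.096, -0.0], [-0.096, -0.995, 0.001], [-0.001, -0.001, -1.0]]
w5 boxtop [  230    71   106   191 17020] ((586.409912109375, -164.0618896484375), (56.310386657714844, 109.12024688720703), 84.3540267944336) 0.18949799006484214
w5 boxtop [259 306  48  28 762] ((488.61981201171875, -154.2154083251953), (31.697072982788086, 22.671857833862305), 87.0758056640625) 0.18970563063588286
w5 lips [ 216   52  297   13 2878] ((657.683349609375, -235.89028930664062), (236.31765747070312, 6.696326732635498), 83.86742401123047) 0.09595353765650738
w5 lips [  341    67   152   212 15050] ((550.0942993164062, -274.65582275390625), (113.01535034179688, 193.98001098632812), 83.8989486694336) 0.09098395152729172
w5 lips [424 306  33  20 460] ((407.5841064453125, -311.2718811035156), (33.656673431396484, 22.55937957763672), 77.8577880859375) 0.09369644445498168
top5 boxtop [387 150  28  19 246] ((620.5249633789062, -167.84996032714844), (55.86700439453125, 44.23773956298828), 83.97940826416016) 0.19048554125260403
top5 boxtop [ 385  201   29   41 1039] ((485.4696960449219, -154.5786590576172), (56.72502899169922, 86.66452026367188), 84.29182434082031) 0.19098085848529744
top5 lips [365 203  63  56 548] ((452.1661071777344, -191.451171875), (93.34049224853516, 186.40081787109375), 42.81113815307617) 0.09401407719795996
```

View pics/w5.png

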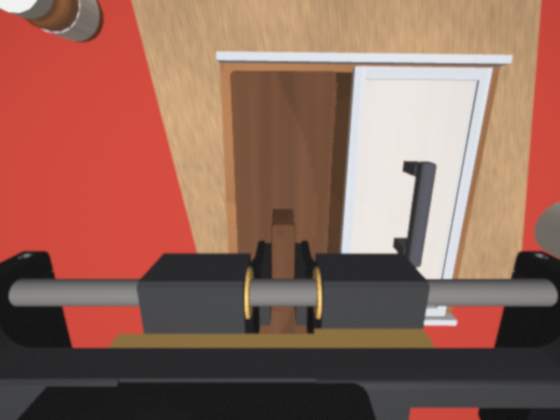

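The box hangs over the bay, its handle end at (283,215), with the door handle at (420,210) to its right. Box centre is (0.541, -0.1595), yaw about -6°. I'll shift 2 mm in y and lower it slowly.

```bash
python3 -m inch '[[0,-2,-10,0,0,0],[0,-2,-30,0,0,0],[0,-2,-50,0,0,0],[0,-2,-70,0,0,0],[0,-2,-90,0,0,0],[0,-2,-105,0,0,0],[0,-2,-118,0,0,0],[0,-2,-128,0,0,0],[0,-2,-135,0,0,0],[0,-2,-139,0,0,0],[0,-2,-141,0,0,0],[0,-2,-141,0,0,0]]'
```

```text
time: 17.02
position: [0.5369, -0.1636, 0.0688]
tool_rot: [3.138, -0.155, 0.0]
ft_force: [-0.7, 0.2, -2.7]
grip_width: 0.132
grip_force: 40.0
```

```bash
python3 -m inch '[[0,0,-1,0,0,0],[0,0,-2,0,0,0],[0,0,-3,0,0,0],[0,0,-3,0,0,0],[0,0,-3,0,0,0]]'
```

```text
time: 17.65
position: [0.5369, -0.1635, 0.0658]
tool_rot: [-3.138, 0.155, -0.0]
ft_force: [-1.1, 1.3, -0.5]
grip_width: 0.131
grip_force: 40.0
```

The floor now carries the weight. I'll release, rise and check.

```bash
python3 -m inch '[[0,0,0,0,0,0],[0,0,0,0,0,0],[0,0,0,0,0,0],[0,0,0,0,0,0]]' 32
python3 -m inch '[[0,0,20,0,0,0],[0,0,60,0,0,0],[0,0,120,0,0,0],[-8,-60,180,0,0,0],[-8,-60,200,0,0,0],[-8,-60,200,0,0,0],[-8,-60,200,0,0,0]]'
python3 - <<'E'
from h import *
s=ctrl.get_state(); print(s['position'])
shot('wrist','w6'); w=world('w6'); Z=w[...,2]
for n,lo,hi in [('boxtop',.04,.052),('bar',.068,.08),('dhandle',.12,.137),('case',.075,.1)]:
    m=(Z>lo)&(Z<hi)&(abs(w[...,0]-.54)<.18)&(abs(w[...,1]+.2)<.2)
    k,l,st,c=cv2.connectedComponentsWithStats(m.astype(np.uint8))
    for i in range(1,k):
      if st[i,4]>150:
        q=w[l==i]; r=cv2.minAreaRect(q[:,:2].astype(np.float32)*1000); print(n,st[i],r,np.percentile(q[:,2],[10,50,90]).round(4))
E
```

```text
time: 18.15
position: [0.5369, -0.1637, 0.0657]
tool_rot: [3.138, -0.155, 0.0]
ft_force: [-0.2, 0.2, -0.6]
grip_width: 0.357
grip_force: 0.0
time: 19.02
position: [0.5287, -0.223, 0.2657]
tool_rot: [-3.137, 0.154, -0.0]
ft_force: [-0.9, 1.0, -0.6]
grip_width: 0.368
grip_force: 0.0
[ 0.52868078 -0.22296962  0.26571835]
boxtop [190  82  88 171 590] ((571.483154296875, -128.6144256591797), (89.9211196899414, 235.3650665283203), 59.04938507080078) [0.0413 0.0457 0.0509]
boxtop [ 208   97   51  157 6269] ((540.9944458007812, -162.96826171875), (56.17011642456055, 198.93222045898438), 84.15686798095703) [0.0451 0.0461 0.0471]
bar [181  78  97 175 717] ((578.2015380859375, -130.3468017578125), (89.1314697265625, 225.32864379882812), 57.61042785644531) [0.0692 0.0743 0.0789]
bar [226 164  12  43 463] ((540.8980712890625, -163.0595703125), (12.045805931091309, 49.777645111083984), 84.01781463623047) [0.0731 0.0749 0.0758]
dhandle [ 324  152   17   88 1115] ((529.649169921875, -272.20458984375), (12.274261474609375, 89.07048797607422), 83.90762329101562) [0.1264 0.1287 0.1297]
case [  163    63   242   216 25027] ((540.0311279296875, -223.2565155029297), (237.1206512451172, 243.1414031982422), 83.92806243896484) [0.084  0.0902 0.0937]
case [226 165  11  40 194] ((542.1273193359375, -163.17848205566406), (11.0835599899292, 46.23176956176758), 83.88259887695312) [0.0751 0.0754 0.0761]
```

View pics/w6.png

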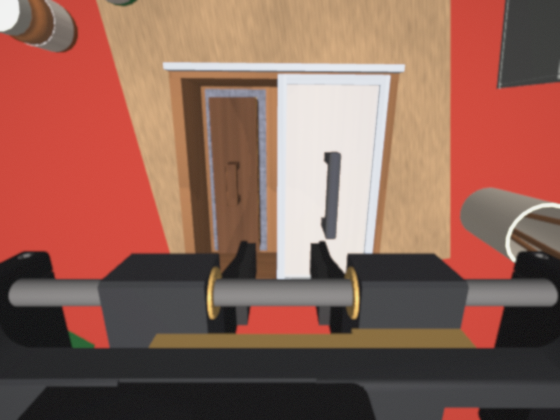

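The box lies flat in the bay (top at 0.046, centre (0.541, -0.163)). The door handle is at (332,195) in the picture, (0.5296, -0.272) in world. Now I close the door.

```bash
python3 -m inch '[[0,-30,-30,0,0,0],[1,-49,-70,0,0,0],[1,-49,-110,0,0,0],[1,-49,-135,0,0,0],[1,-49,-146,0,0,0],[1,-49,-146,0,0,0]]' 45
python3 -m inch '[[0,0,0,0,0,0],[0,0,0,0,0,0],[0,0,0,0,0,0],[0,0,0,0,0,0]]' 0 20
python3 -m inch '[[2,20,0,0,0,0],[4,40,0,0,0,0],[6,60,0,0,0,0],[8,80,0,0,0,0],[10,98,0,0,0,0],[11,107,0,0,0,0],[12,112,0,0,0,0],[12,115,0,0,0,0],[12,115,0,0,0,0]]'
```

```text
time: 19.82
position: [0.5294, -0.2718, 0.1188]
tool_rot: [-3.138, 0.154, 0.003]
ft_force: [0.3, -0.6, 0.4]
grip_width: 0.517
grip_force: 0.0
time: 20.32
position: [0.53, -0.2726, 0.1199]
tool_rot: [3.138, -0.155, 0.001]
ft_force: [-0.4, -0.6, 0.2]
grip_width: 0.147
grip_force: 0.1
time: 21.45
position: [0.5418, -0.1616, 0.1199]
tool_rot: [3.132, -0.159, 0.003]
ft_force: [2.4, -7.1, -2.0]
grip_width: 0.137
grip_force: 20.0
```

```bash
python3 -m inch '[[0,3,0,0,0,0],[0,5,0,0,0,0],[0,5,0,0,0,0]]'
python3 -m inch '[[0,-5,0,0,0,0],[0,-5,0,0,0,0],[0,-5,0,0,0,0],[0,-5,0,0,0,0]]' 40
python3 -m inch '[[0,-5,30,0,0,0],[0,-5,80,0,0,0],[0,-30,140,0,0,0],[0,-30,150,0,0,0],[0,-30,150,0,0,0],[0,-30,150,0,0,0]]'
python3 - <<'E'
from h import *
shot('wrist','w7'); w=world('w7'); Z=w[...,2]
im=load('w7')['im']; shot('top','top7')
for n,lo,hi in [('dhandle',.12,.137)]:
    m=(Z>lo)&(Z<hi)&(abs(w[...,0]-.54)<.1)&(abs(w[...,1]+.2)<.1)
    q=w[m]; print(cv2.minAreaRect(q[:,:2].astype(np.float32)*1000))
E
```

```text
time: 21.82
position: [0.5418, -0.1615, 0.1199]
tool_rot: [3.126, -0.163, 0.006]
ft_force: [5.7, -17.2, -7.1]
grip_width: 0.136
grip_force: 20.1
time: 22.32
position: [0.5418, -0.1568, 0.1195]
tool_rot: [-3.137, 0.153, 0.001]
ft_force: [-0.3, -0.5, 0.7]
grip_width: 0.435
grip_force: 0.0
time: 23.08
position: [0.5411, -0.1862, 0.2677]
tool_rot: [-3.137, 0.153, 0.005]
ft_force: [-0.3, 0.2, 0.5]
grip_width: 0.461
grip_force: 0.0
((541.4243774414062, -160.9443359375), (12.102890968322754, 89.21764373779297), 83.86322021484375)
```

View pics/top7.png

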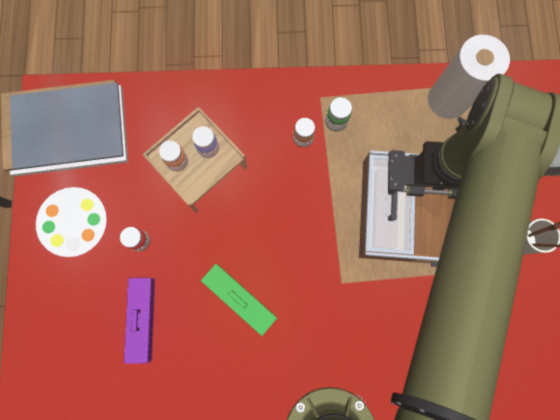

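The door stayed shut: its bar is at (0.5414, -0.1609), a full 112 mm from the open stop. All five jars are standing (tops at (172,150), (204,136), (131,238), (305,127) and (340,107)), and the arm is clear.

```bash
python3 -c "
from bench import ctrl
print(ctrl.close_job())"
```

```text
the job is handed in; nothing more can be done
None
```

The brush box lies flat in the dust case bay with the door fully shut over it, all the jars are standing, and I handed the job in at about 23 s of the 64 s; the hand-in gave no verdict.

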